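# Unfold the crank of the book press and wind it down on a glued book

## Task

The black book in the little press has just been glued. Swing the press's folded crank handle fully up, then use it to turn the crank clockwise (seen from above) until the platen bears firmly on the book, but stop before the load bruises the cover. Leave the handle standing up and the rest of the desk as it is.

Things in the scene. Friction and masses are not known exactly. Their poses are not given: they have to be found in the camera images.
- press: Small bookbinding screw press, fixed: wooden bed 236 x 224 mm, top at 20 mm; steel posts at y = +-92 mm; dark crosshead 42 x 220 mm, top at 144 mm (brass nuts at its ends to 153 mm). Below it hangs a platen 176 x 126 mm with springy cork underside. Origin: centre of the bed's underside, on the desk; z up, y along the crosshead. Its parts other than the crank need no touching.
- axis (a point): Fixed point on the crank's vertical turning axis, level with the top of the crank arm (162 mm above the desk). The crank arm is a flat steel bar 14 mm wide and 8 mm thick, reaching 61 mm from the axis, 10 mm above the crosshead.
- knuckle (a point): Pivot of the folding handle at the outer end of the crank arm: 60 mm from the crank's axis, 14 mm above the arm's top; moves with the crank. Two steel cheeks, 19 mm wide overall, stand 4 mm higher than the pivot. The level direction from axis to knuckle is the arm's direction.
- grip (a point): Middle of the handle's grip, on its centreline, 34 mm from the knuckle. The grip is a dark wooden sleeve, 18 mm thick and 44 mm long (11 to 55 mm from the knuckle), spinning freely on its spindle. Folded, it lies level over the crank arm, pointing from the knuckle towards the axis, with 5 mm of air between it and the arm; unfolded it stands upright on the knuckle.
- handle (a joint): Fold angle of the handle, rad: 0 flat over the arm, 1.57 upright, stop at 1.6; starts at 0 to 0.15. The stiff pivot (0.12 N m, some 3.5 N at the grip's middle) keeps it wherever it is left. It swings in the upright plane through the arm.
- crank (a joint): Crank angle, rad; grows clockwise from above, lowering the platen; starts at 0 to 0.4. Brake friction 0.35 N m: about 6 N sideways on the upright grip turns it freely (2 to 7 N read when halted); it stays where left and holds the load. On the book the force rises steeply: 20 N on the book (firm) is 8.5 N at the grip while turning; 9 to 12 N is right; 18 N (90 N on the book) bruises it.
- book: Closed black book 142 x 208 x 30 mm lying flat and loose on the press bed, its long side across the crosshead, its top 50 mm above the desk. Origin: centre of its underside; y along its long side. It may not be pulled out from under the platen.
- ink_bottle: Dark square ink bottle, 50 x 50 x 60 mm, standing on the desk beside the press; a bystander. Origin under its centre.
- eraser: Eraser 20 x 44 x 12 mm lying near the press; a bystander. Origin under its centre.
- blotter: Wooden rocker blotter 64 x 108 x 72 mm to the left at the back; a bystander.
- card_case: Flat metal card case 63 x 96 x 9 mm lying to the right; a bystander.
- screw: Vertical steel screw, 22 mm thick, below the crosshead; sinks 8 mm per radian of crank. The platen is clamped on it at a height that differs every time: it starts about 5 to 20 mm above the book (0.6 to 2.5 rad of free turning), not measured, so the contact must be felt at the handle. Origin: its lower end, on the crank's axis (not the platen's underside).

How it is judged:
By the outcome, as a careful person would: the job done as asked, in the order asked, and still so for the second after the job is handed in, with the robot touching nothing.
It also fails if it takes over 64 s, if anything falls off the work surface, if the arm or the gripper's body presses on something with over 40 N, if the wrist force passes 120 N, or if a joint passes its speed limit or range.

## Robot

A 6-joint arm with a two-finger parallel gripper is mounted at the origin on the work surface; the furniture and walls round the work are solid. World frame = base frame: x ahead of the robot, y to its left, z up, the work surface at z = 0. Lengths are in mm, angles in degrees, forces in N, time in s.
With the tool pointing down it reaches from about 275 to 750 mm from the base axis. Payload 10.2 kg.
Tool frame: the origin (TCP) lies midway between the tips of the shut fingers; the grasp point (between the pads) lies bot.hold_point_z behind it (bot.hold_point_z is the distance from the TCP to the grasp point, in mm); z points along the fingers, y is the direction in which the jaws open and shut (so a half turn about z gives the same grasp; the last joint's range is limited). The gripper opens to 85 mm and grips with 20 to 120 N. Pads are 22 mm wide; open, the fingers measure 114 mm over their backs; the gripper's body (76 mm by 85 mm) begins 54 mm behind the grasp point. The pads swing forward as they close: fully open they stand 13 mm farther back than shut.
Start: joints at [63.919, 17.928, 85.812, -0, 76.261, -12.8], TCP at [120.621, 510.962, 231.294] pointing down, gripper open.
Joint ranges: [-168.41, 168.41], [-55.51, 124.54], [10.69, 146.95], [-70.63, 250.63], [1, 178], [-165.06, 165.06]. Speed limits (degrees/s): [136.94, 136.94, 172.46, 180, 180, 180].

## Interface

Orientations are given as [roll, pitch, yaw] about the fixed x, y, z axes, in that order (R = Rz(yaw) Ry(pitch) Rx(roll)).
In Python, from station import bot, optics gives the robot as it stands.
- The arm moves only by the tool carry_out, never from a script. Its argument "deltas" is text: rows parted by semicolons, each of 7 numbers parted by spaces: the shift along the tool's x, y, z in m, then the turn, a rotation vector about the tool's x, y, z in rad, then the opening, from 0 (shut) to 1 (fully open). A call has 1 to 20 rows; each row shifts and turns the commanded pose from where the row before left it, along the tool's axes as they then stand; what a row does not reach is not made up. A row lasts 1/12 s, in which the tool goes at most 41.7 mm and 7.16 degrees, less where a joint would pass 70% of its speed; a pose out of reach is approached as far as the arm can. A call is refused whole if a number of a shift passes 0.0417 or a number of a turn 0.125, either way. A call with a gripper value outside its range is refused whole. The fingers move at their own pace and stop on an object; "newtons" is the grip in N (left out, the last holds). Time passes only in rows, so rows that do not move let the fingers close. It gives the time, the measured TCP pose, the force and the opening at its end, in the units of the state.
- bot.get_obs(): the state, without advancing time (a new reading comes with each control period).
- optics.snapshot(name): name is "side" or "top"; returns a dict with "img" (420x560x3 uint8, red, green, blue), "z_map" (420x560 float32, mm along the optical axis (not along the pixel's ray), 0 where there is no reading), "intrinsics" (3x3 intrinsics, pixels), "rvec" (rotation vector, rad) and "tvec" (3), from world to camera coordinates, as OpenCV has them. Camera axes: x right, y down, z forward; pixel columns grow to the right and rows downward; lengths in mm; the calibration is good to about 2 mm. A picture is of the moment at which its call begins.
- bot.sign_off(): hands the job in, once; it reports no verdict.
Trained networks look in a picture, given as the dict that the camera call returned (one of the last four; its "shot" number tells which), for a name from the list of things; names that differ only in an ending like _2 or _b are one class to them, and where a whole thing is asked for, a point or a joint stands for the part that bears it (a point fixed in the world has none). Each returns a list of dicts, best first, with "score" (0 to 1); they miss things now and then, are a little off and sometimes report something else, mostly with a low value. They report only what shows in the picture. A call takes as long as a camera call.
- optics.find_in(picture, name): "rect" ([left, top, right, bottom] in pixels, round what is visible of it).
- optics.spot_point(picture, name): "at" ([column, row] in pixels: a listed point, or the origin of a listed thing).
The state is a dict: "t": time; "q": joint angles; "joint_vel": joint speeds; "effort": joint torques, N m; "position": TCP position; "eef_rot": TCP orientation; "wrist_force": force on the tool from outside, world axes, zero at the start; "ft_torque": the same for the moment, N m; "finger_gap": finger opening in mm.
Only numpy, scipy, OpenCV 4.12 (cv2) and the standard library are available. Lean on these libraries where they do the work, as an engineer would, in place of code of your own. Each camera call takes 0.05 s, during which the arm holds its last target.

## Working session

There is one attempt and no reset: what is moved stays moved. The work goes in short steps, Python scripts to look and compute and a tool call to move; the robot and the scene stay as the last step left them, time stands still between calls to the robot, and variables do not carry over. Pictures are saved under pics/ and viewed, and the job is handed in when it is done.

Besides the shell and the picture viewer there is one more tool, called after ">>>" as a command line: name --argument value ..., lists and objects as JSON in quotes. carry_out: Moves the arm, as the interface text tells. Its arguments: {"type":"object","properties":{"deltas":{"type":"string"},"newtons":{"type":"number"}},"required":["deltas"]}

```bash
ls; mkdir -p pics; cat > h.py <<'E'
import numpy as np, cv2
from station import bot, optics
def snap(n,f=None):
    p=optics.snapshot(n)
    if f: cv2.imwrite('pics/'+f,cv2.cvtColor(p['img'],cv2.COLOR_RGB2BGR))
    return p
def cam(p):
    R=cv2.Rodrigues(np.array(p['rvec'],float))[0]; return R,np.array(p['tvec'],float).ravel(),np.array(p['intrinsics'])
def onplane(p,uv,z):
    R,t,K=cam(p); d=R.T@np.linalg.inv(K)@np.array([uv[0],uv[1],1.]); c=-R.T@t
    return c+d*(z-c[2])/d[2]
def bydepth(p,uv):
    R,t,K=cam(p); u,v=int(round(uv[0])),int(round(uv[1])); d=p['z_map'][v,u]
    return R.T@(np.linalg.inv(K)@np.array([uv[0],uv[1],1.])*d-t)
def proj(p,X):
    R,t,K=cam(p); x=K@(R@np.array(X,float)+t); return x[:2]/x[2]
def tri(ps,uvs):
    A=[];b=[]
    M=np.zeros((3,3));v=np.zeros(3)
    for p,uv in zip(ps,uvs):
        R,t,K=cam(p); d=R.T@np.linalg.inv(K)@np.array([uv[0],uv[1],1.]); d/=np.linalg.norm(d); c=-R.T@t
        P=np.eye(3)-np.outer(d,d); M+=P; v+=P@c
    return np.linalg.solve(M,v)
E
python3 - <<'E'
from h import *
o=bot.get_obs(); print(o, bot.hold_point_z)
ps={n:snap(n,n+'0.png') for n in('side','top')}
for nm in ['axis','knuckle','grip','press','book','ink_bottle','eraser','blotter','card_case']:
    for n,p in ps.items():
        r=optics.spot_point(p,nm)[:2]; print(nm,n,[(np.round(x['at'],1),round(x['score'],2)) for x in r])
        z={'axis':162,'knuckle':176,'grip':176,'book':20}.get(nm,0)
        if r: print('   ',onplane(p,r[0]['at'],z).round(1))
E
```

```text
pics
{'t': 0.0, 'q': array([ 6.39199516e+01,  1.79584719e+01,  8.58540252e+01,  7.71391351e-05,
        7.62605246e+01, -1.27996931e+01]), 'joint_vel': array([ 0.02897687, -0.04740013, -0.07170123,  0.0605683 , -0.0321214 ,
        0.09825192]), 'effort': array([ 1.96309537e-05, -4.12260854e+01, -2.59750772e+01, -6.38186020e-05,
        3.99119861e-03, -1.07231114e-05]), 'position': array([120.49536907, 510.72213883, 230.7436538 ]), 'eef_rot': array([-1.79928809e+02, -1.62504975e-02,  1.66719616e+02]), 'wrist_force': array([0.62295891, 0.41968249, 0.32937494]), 'ft_torque': array([ 0.01835503,  0.00554664, -0.04078511]), 'finger_gap': 85.68997770354268} 18.700000000000003
axis side [(array([306.7, 227.9]), 0.77)]
    [528.6 -51.6 162. ]
axis top [(array([316.7, 197.5]), 0.65)]
    [536.3 -55.6 162. ]
knuckle side [(array([325.4, 211.8]), 0.84)]
    [578.2 -15.5 176. ]
knuckle top [(array([298. , 182.1]), 0.78)]
    [572.6  -9.6 176. ]
grip side [(array([317.8, 218.8]), 0.59)]
    [554.5 -41.9 176. ]
grip top [(array([310.1, 189.8]), 0.42)]
    [553.2 -38.5 176. ]
press side [(array([309. , 292.6]), 0.77), (array([317.6, 218.5]), 0.64)]
    [536.2 -65.7   0. ]
press top [(array([311., 205.]), 0.85)]
    [540.9 -59.1   0. ]
book side [(array([312.5, 285.8]), 0.92)]
    [542.9 -68.1  20. ]
book top []
ink_bottle side [(array([295.3, 250.8]), 0.7)]
    [540.8 102.4   0. ]
ink_bottle top [(array([252.7, 202.8]), 0.56)]
    [549.9 107.2   0. ]
eraser side [(array([308. , 334.1]), 0.48), (array([313.9, 198.5]), 0.48)]
    [ 503.8 -192.7    0. ]
eraser top [(array([360.2, 218.7]), 0.68)]
    [ 499.3 -198.3    0. ]
blotter side [(array([316.4, 199.5]), 0.6)]
    [661.7 362.    0. ]
blotter top [(array([163.5, 163.7]), 0.76)]
    [667.6 362.3   0. ]
card_case side [(array([240. , 362.3]), 0.87), (array([310.4, 284.3]), 0.22)]
    [ 361.3 -242.6    0. ]
card_case top [(array([375.5, 268.2]), 0.82)]
    [ 359.3 -234.6    0. ]
```

```bash
python3 - <<'E'
import cv2
for n,(u,v) in {'side':(316,225),'top':(308,192)}.items():
    im=cv2.imread(f'pics/{n}0.png'); 
    cv2.imwrite(f'pics/{n}0c.png',cv2.resize(im[v-50:v+50,u-65:u+65],None,fx=6,fy=6,interpolation=2))
E
```

```text
(no output)
```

View pics/side0.png

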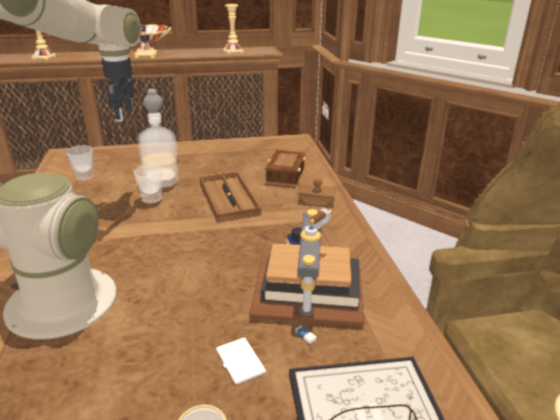

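View pics/top0.png

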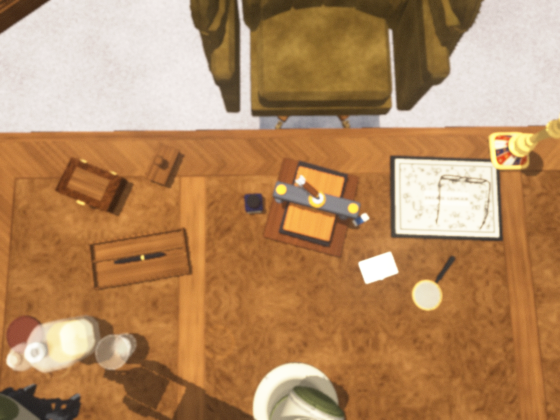

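```bash
sleep 0
```

```text
(no output)
```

View pics/side0c.png

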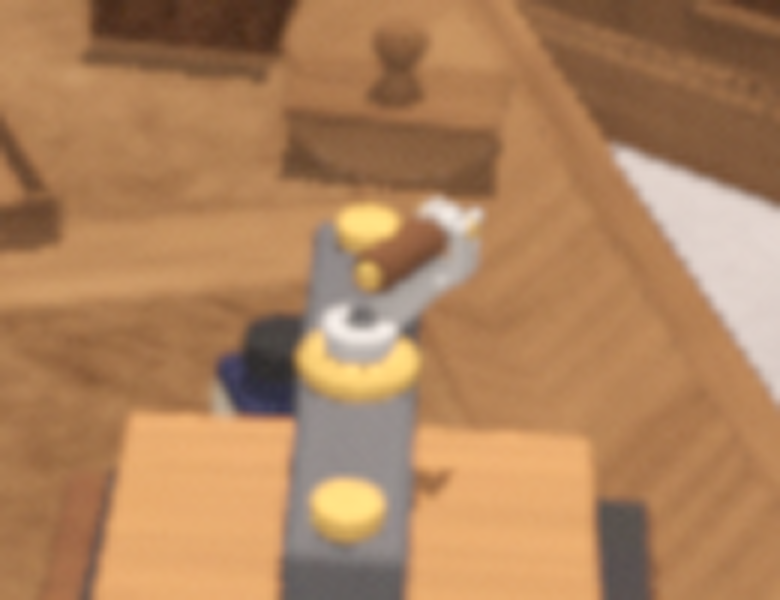

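View pics/top0c.png

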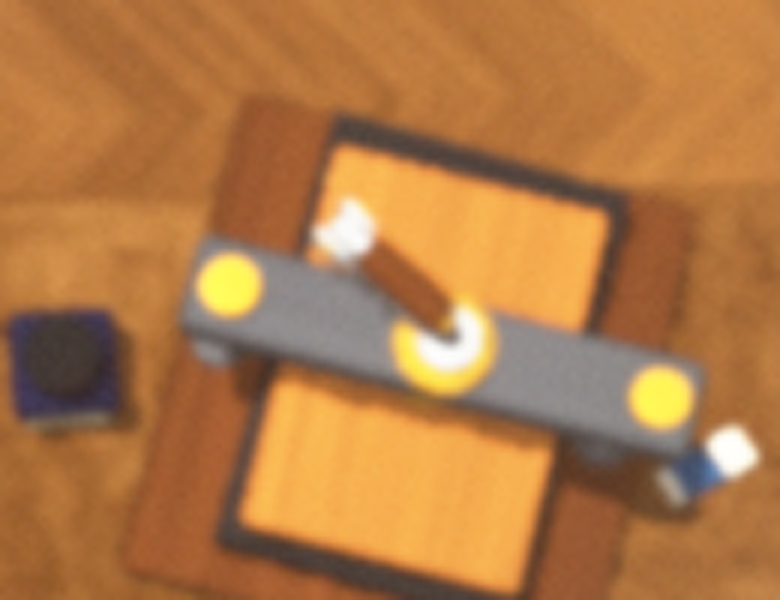

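The side and top crops show the handle folded, pointing from the knuckle (top view ~(300,180)) towards the axis (~(317,199)). The ink bottle is left of the press and the eraser right. I'll refine the geometry.

```bash
python3 - <<'E'
from h import *
S=snap('side');T=snap('top')
for nm in ['axis','knuckle','grip']:
    uv=[optics.spot_point(p,nm)[0]['at'] for p in(S,T)]
    X=tri([S,T],uv); print(nm,X.round(1),proj(S,X)-uv[0],proj(T,X)-uv[1])
# brass nuts in top img by colour
f=lambda a,o:(np.array(a)+.5)/6-.5+np.array(o)
n=[f(x,(243,142)) for x in[(229,286),(661,398)]]
P=[onplane(T,x,153) for x in n];print('nuts',P,(P[0]+P[1])/2,np.linalg.norm(P[0]-P[1]))
n=[f(x,(251,175)) for x in[(367,223),(347,503)]]
P=[onplane(S,x,153) for x in n];print('nutsS',P,(P[0]+P[1])/2,np.linalg.norm(P[0]-P[1]))
print('knuckleT',onplane(T,f((345,232),(243,142)),178), 'axisT',onplane(T,f((450,335),(243,142)),165))
print('knS',onplane(S,f((450,215),(251,175)),178),'endcapS',onplane(S,f((369,276),(251,175)),176),onplane(S,f((360,318),(251,175)),166))
# brown grip mask in top via depth
for uv in [(308,189),(311,192),(306,187),(301,180)]: print(uv,bydepth(T,uv).round(1),T['img'][uv[1],uv[0]])
E
```

```text
axis [529.3 -53.4 160.1] [ 0.7729829  -0.12297593] [-0.08753888  0.66354836]
knuckle [576.  -13.4 178.1] [-2.08637371  0.3746    ] [ 0.30595261 -1.86762889]
grip [551.6 -38.1 179.3] [-2.39316927  0.39396045] [ 0.32625786 -2.0968791 ]
nuts [array([559.82632111,  31.88507192, 153.        ]), array([ 510.28678225, -145.23205409,  153.        ])] [535.05655168 -56.67349108 153.        ] 183.914768948568
nutsS [array([559.60865123,  29.05052263, 153.        ]), array([ 509.5977453 , -148.28355603,  153.        ])] [534.60319827 -59.6165167  153.        ] 184.2510954246734
knuckleT [576.72181853 -14.60421557 178.        ] axisT [535.97861204 -57.42638377 165.        ]
knS [579.18366681 -13.10951214 178.        ] endcapS [540.77728833 -47.10035317 176.        ] [535.25172289 -58.14175445 166.        ]
(308, 189) [553.5 -32.4 185.2] [149  85  46]
(311, 192) [546.2 -39.5 185. ] [149  86  49]
(306, 187) [558.7 -27.9 184.2] [149  84  45]
(301, 180) [576.  -16.3 184.3] [251 250 249]
```

```bash
python3 - <<'E'
from h import *
T=snap('top')
im=T['img'][170:205,285:330].astype(int); z=T['z_map'][170:205,285:330]
pts=[];
for v in range(35):
  for u in range(45):
    X=bydepth(T,(u+285,v+170)); r,g,b=im[v,u]
    if X[2]>170: pts.append((u+285,v+170,*X.round(0),r,g,b))
P=np.array(pts); br=P[(P[:,5]<200)&(P[:,5]>P[:,7]+50)]
for name,Q in(('brown',br),('white',P[(P[:,7]>180)])):
    if len(Q):
        w=np.array([onplane(T,q[:2],180)[:2] for q in Q]); c=w.mean(0); e=np.linalg.eigh(np.cov(w.T)); d=e[1][:,1]
        print(name,len(Q),c,np.degrees(np.arctan(d[1]/d[0])),w.min(0),w.max(0),e[0]**.5)
print(P[:,[0,1,4]].astype(int).tolist())
E
```

```text
brown 115 [553.61076155 -38.89086882] 45.82988122901023 [537.03934594 -54.60966868] [571.78507447 -21.03600928] [ 4.64976875 12.0618746 ]
white 53 [576.68074363 -15.61569837] -48.9276208740816 [567.07073301 -24.09222923] [586.81674847  -4.48554923] [4.69056334 5.81392185]
[[301, 175, 178], [300, 176, 177], [301, 176, 184], [302, 176, 179], [303, 176, 182], [324, 176, 1130], [300, 177, 171], [301, 177, 176], [302, 177, 178], [303, 177, 180], [304, 177, 177], [299, 178, 177], [300, 178, 179], [301, 178, 180], [302, 178, 180], [303, 178, 180], [304, 178, 179], [298, 179, 177], [299, 179, 183], [300, 179, 181], [301, 179, 182], [302, 179, 183], [303, 179, 177], [304, 179, 177], [305, 179, 179], [296, 180, 177], [297, 180, 181], [298, 180, 175], [299, 180, 182], [300, 180, 181], [301, 180, 182], [302, 180, 180], [303, 180, 180], [304, 180, 176], [296, 181, 173], [297, 181, 178], [298, 181, 176], [299, 181, 173], [300, 181, 182], [301, 181, 181], [302, 181, 180], [303, 181, 180], [304, 181, 184], [305, 181, 183], [306, 181, 180], [297, 182, 178], [298, 182, 180], [299, 182, 178], [300, 182
[... 1792 characters left out ...]
 [310, 192, 181], [311, 192, 184], [312, 192, 188], [313, 192, 187], [314, 192, 186], [315, 192, 188], [316, 192, 188], [317, 192, 189], [318, 192, 186], [321, 192, 1130], [310, 193, 180], [311, 193, 186], [312, 193, 188], [313, 193, 186], [314, 193, 189], [315, 193, 189], [316, 193, 185], [317, 193, 188], [318, 193, 190], [311, 194, 179], [312, 194, 184], [313, 194, 186], [314, 194, 184], [315, 194, 190], [316, 194, 187], [317, 194, 187], [318, 194, 181], [291, 195, 1130], [312, 195, 182], [313, 195, 180], [314, 195, 185], [315, 195, 187], [316, 195, 187], [317, 195, 183], [318, 195, 187], [313, 196, 181], [314, 196, 184], [315, 196, 183], [316, 196, 180], [317, 196, 182], [328, 196, 1130]]
```

```bash
python3 - <<'E'
from h import *
T=snap('top'); R,t,K=cam(T)
v,u=np.mgrid[0:420,0:560]; d=T['z_map']
X=(np.linalg.inv(K)@np.stack([u*d,v*d,d]).reshape(3,-1)).T; X=(X-t)@R
X=X[(d.ravel()>0)]
a=np.array([120,511]);b=np.array([555,-37])
L=np.linalg.norm(b-a);n=(b-a)/L
s=(X[:,:2]-a)@n; c=(X[:,:2]-a)@np.array([-n[1],n[0]])
for k in range(-100,int(L)+100,50):
    m=(s>=k)&(s<k+50)
    print(k,'right/left max z', [int(X[m&(c>=lo)&(c<lo+60),2].max(initial=0)) for lo in(-150,-90,-30,30,90)])
print(X[(X[:,2]>100)&(X[:,1]>200)&(X[:,2]<500)][::60].round())
E
```

```text
-100 right/left max z [6, 5, 6, 159, 0]
-50 right/left max z [7, 6, 252, 329, 301]
0 right/left max z [4, 354, 403, 446, 304]
50 right/left max z [6, 460, 505, 472, 168]
100 right/left max z [6, 6, 95, 95, 27]
150 right/left max z [6, 5, 6, 5, 28]
200 right/left max z [5, 5, 5, 23, 29]
250 right/left max z [6, 7, 6, 28, 26]
300 right/left max z [6, 6, 7, 28, 23]
350 right/left max z [5, 5, 7, 27, 30]
400 right/left max z [6, 6, 6, 6, 5]
450 right/left max z [5, 5, 6, 6, 6]
500 right/left max z [6, 6, 20, 5, 5]
550 right/left max z [6, 51, 77, 63, 63]
600 right/left max z [82, 87, 147, 158, 43]
650 right/left max z [86, 166, 190, 184, 24]
700 right/left max z [155, 169, 190, 181, 24]
750 right/left max z [156, 149, 86, 84, 51]
[[257. 556. 123.]
 [252. 544. 142.]
 [250. 557. 158.]
 [241. 531. 115.]
 [244. 579. 160.]
 [242. 550. 161.]
 [237. 530. 147.]
 [228. 523. 103.]
 [235. 592. 168.]
 [233. 573. 170.]
 [229. 556. 167.]
 [227. 540. 166.]
 [223. 528. 158.]
 [218. 520. 145.]
 [212. 521. 122.]
 [207. 518. 107.]
 [215. 615. 164.]
 [214. 607. 170.]
 [227. 566. 257.]
 [226. 574. 265.]
 [19
[... 466 characters left out ...]
160. 582. 169.]
 [158. 582. 168.]
 [155. 571. 164.]
 [149. 548. 151.]
 [143. 584. 151.]
 [147. 568. 294.]
 [142. 566. 290.]
 [147. 567. 317.]
 [127. 553. 258.]
 [158. 517. 375.]
 [153. 490. 365.]
 [184. 479. 474.]
 [121. 461. 278.]
 [132. 483. 315.]
 [149. 486. 374.]
 [173. 472. 454.]
 [120. 453. 293.]
 [129. 476. 323.]
 [147. 482. 384.]
 [171. 464. 464.]
 [118. 438. 305.]
 [119. 469. 311.]
 [127. 487. 337.]
 [144. 481. 394.]
 [167. 459. 471.]
 [113. 439. 311.]
 [113. 472. 313.]
 [133. 474. 377.]
 [162. 453. 469.]
 [102. 440. 295.]
 [119. 446. 348.]
 [122. 473. 359.]
 [155. 442. 462.]
 [161. 452. 481.]
 [ 98. 444. 303.]
 [111. 451. 346.]
 [113. 474. 354.]
 [151. 434. 466.]
 [154. 442. 479.]]
```

>>> carry_out --deltas "-0.0092 -0.0389 0 0 0 0 1;-0.0092 -0.0389 0 0 0 0 1;-0.0332 -0.0222 0 0 0 0 1;-0.0332 -0.0222 0 0 0 0 1;-0.0332 -0.0222 0 0 0 0 1;-0.0332 -0.0222 0 0 0 0 1;-0.0332 -0.0222 0 0 0 0 1;-0.0332 -0.0222 0 0 0 0 1;-0.0332 -0.0222 0 0 0 0 1;-0.0332 -0.0222 0 0 0 0 1;-0.0332 -0.0222 0 0 0 0 1;-0.0332 -0.0222 0 0 0 0 1;-0.0332 -0.0222 0 0 0 0 1;-0.0332 -0.0222 0 0 0 0 1;-0.0332 -0.0222 0 0 0 0 1;-0.0332 -0.0222 0 0 0 0 1;-0.0332 -0.0222 0 0 0 0 1;-0.0332 -0.0222 0 0 0 0 1;0 0 0 0 0 0 1"

```text
t: 3.08
position: [558.9, -41.6, 230.0]
eef_rot: [-179.9, 0.0, 166.5]
wrist_force: [-0.7, 0.1, -0.7]
finger_gap: 85.4
```

>>> carry_out --deltas "0 0 0 0 0 -0.114 0.6;0 0 0 0 0 -0.114 0.6;0 0 0 0 0 -0.114 0.6;0 0 0 0 0 -0.114 0.6;0 0 0 0 0 -0.114 0.6;0 0 0 0 0 -0.114 0.6;0 0 0 0 0 -0.114 0.6;0 0 0 0 0 -0.114 0.6;0 0 0 0 0 -0.114 0.6;0 0 0 0 0 0 0.6;0 0 0 0 0 0 0.6"

```text
t: 4.0
position: [556.0, -36.6, 231.3]
eef_rot: [180.0, -0.0, -134.7]
wrist_force: [-0.4, -0.6, -0.1]
finger_gap: 51.3
```

>>> carry_out --deltas "0 0 0.022 0 0 0 0.5;0 0 0.022 0 0 0 0.5;0 0 0.013 0 0 0 0.5;0 0 0.009 0 0 0 0.5;0 0 0 0 0 0 0.5"

```text
t: 4.42
position: [555.4, -36.5, 163.7]
eef_rot: [179.9, -0.1, -134.6]
wrist_force: [0.2, -0.1, 0.5]
finger_gap: 42.8
```

```bash
cat > crop.py <<'E'
from h import *
import sys
def two(tag,f=5):
    S=snap('side');T=snap('top'); o=[]
    for p,(u,v) in((S,(316,215)),(T,(308,190))):
        im=cv2.cvtColor(p['img'],cv2.COLOR_RGB2BGR)[v-55:v+55,u-40:u+40]; o.append(cv2.resize(im,None,fx=f,fy=f,interpolation=2))
    cv2.imwrite(f'pics/{tag}.png',np.hstack(o))
two(sys.argv[1])
E
python3 crop.py a1
```

```text
(no output)
```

View pics/a1.png

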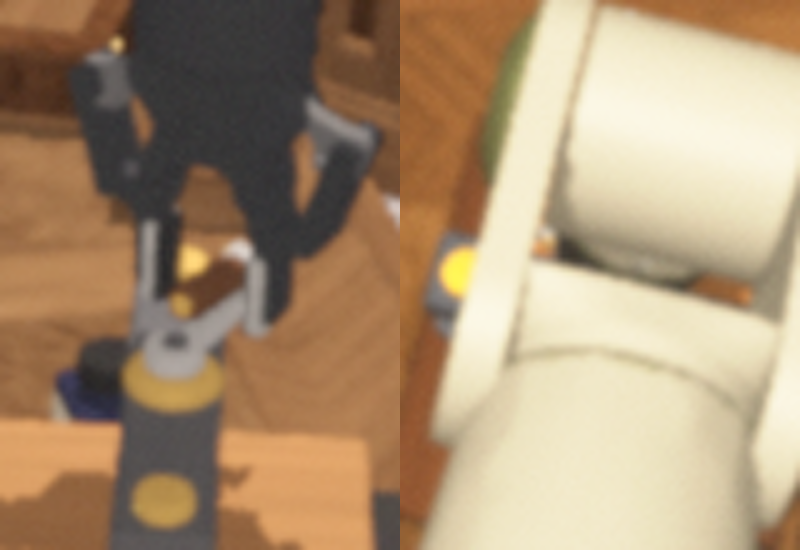

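The side view shows the two pads straddling the dark grip (pads at ~(150,260) and (258,295) in the crop). Next I close them lightly.

>>> carry_out --deltas "0 0 0 0 0 0 0.15;0 0 0 0 0 0 0.15;0 0 0 0 0 0 0.15;0 0 0 0 0 0 0.15;0 0 0 0 0 0 0.15;0 0 0 0 0 0 0.15" --newtons 20

```text
t: 5.02
position: [556.1, -36.6, 165.9]
eef_rot: [-180.0, 0.0, -134.5]
wrist_force: [-3.2, 2.0, 4.9]
finger_gap: 17.3
```

>>> carry_out --deltas "-0.0004 0 -0.0048 0 0 0 0.15;-0.0011 0 -0.0047 0 0 0 0.15;-0.0019 0 -0.0045 0 0 0 0.15;-0.0025 0 -0.0042 0 0 0 0.15;-0.0032 0 -0.0037 0 0 0 0.15;0 0 0 0 0 0 0.15"

```text
t: 5.52
position: [562.5, -30.0, 187.7]
eef_rot: [180.0, -0.0, -134.5]
wrist_force: [-3.3, -1.2, -3.5]
finger_gap: 17.0
```

```bash
python3 crop.py a2; python3 -c "
from h import *
print(bot.get_obs())"
```

```text
{'t': 5.6167, 'q': array([-1.49715324e+01,  2.47531446e+01,  8.27724854e+01,  1.01124437e-02,
        7.24549618e+01, -1.50498894e+02]), 'joint_vel': array([-0.07984183, -0.0856751 ,  0.31241653,  0.22159374, -0.24999809,
       -0.12428905]), 'effort': array([-8.17637454e-03, -4.74923551e+01, -2.78039432e+01,  1.90703175e-01,
       -8.27471931e-01, -2.17693619e-02]), 'position': array([562.50925695, -29.99331017, 187.68413359]), 'eef_rot': array([-1.79987857e+02,  1.79500069e-02, -1.34475683e+02]), 'wrist_force': array([-3.86859469, -0.15065988, -1.77445234]), 'ft_torque': array([-0.01065148,  0.60242872, -0.0537386 ]), 'finger_gap': 16.99545465150604}
```

View pics/a2.png

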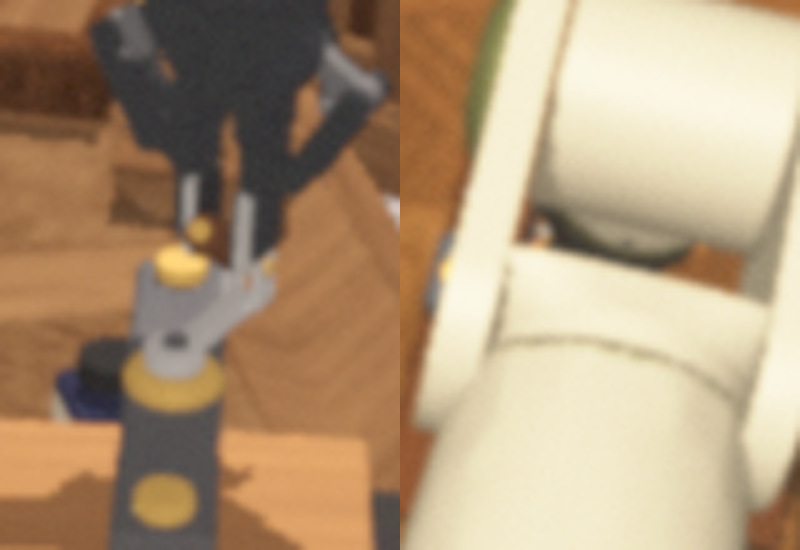

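The handle follows at about 45° between the pads. I carry on along the arc.

>>> carry_out --deltas "-0.0037 0 -0.0032 0 0 0 0.15;-0.0042 0 -0.0025 0 0 0 0.15;-0.0045 0 -0.0019 0 0 0 0.15;-0.0047 0 -0.0011 0 0 0 0.15;-0.0048 0 -0.0004 0 0 0 0.15;-0.0015 0 0 0 0 0 0.15;0 0 0 0 0 0 0.15"

```text
t: 6.2
position: [578.8, -13.7, 197.6]
eef_rot: [-179.9, -0.0, -134.5]
wrist_force: [-7.4, -2.3, 4.1]
finger_gap: 17.0
```

```bash
python3 crop.py a3; python3 -c "
from h import *
print(bot.get_obs())"
```

```text
{'t': 6.3, 'q': array([-1.29296564e+01,  2.61893840e+01,  7.90595807e+01, -4.10618541e-02,
        7.47010951e+01, -1.48431581e+02]), 'joint_vel': array([-0.04756291, -0.06105526,  0.00867638,  0.09142203, -0.06736497,
        0.0026964 ]), 'effort': array([ 1.02762267e+00, -4.56582034e+01, -2.71145868e+01,  7.77296852e-01,
       -1.66157272e+00, -2.81283085e-02]), 'position': array([578.77657478, -13.72849504, 197.66788457]), 'eef_rot': array([-1.79936714e+02, -7.61102046e-03, -1.34487262e+02]), 'wrist_force': array([-6.70846903, -0.88334882,  3.32683739]), 'ft_torque': array([-0.27699331,  1.21813897, -0.10820399]), 'finger_gap': 17.03070447237939}
```

View pics/a3.png

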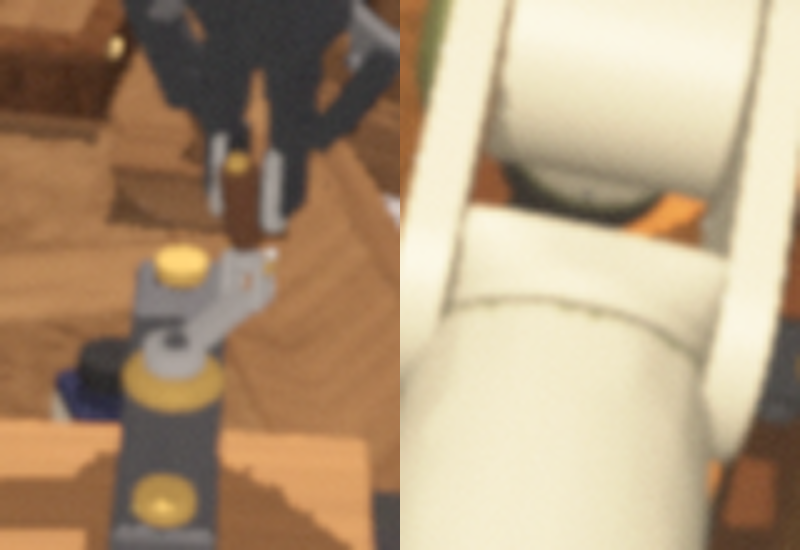

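>>> carry_out --deltas "-0.001 0 0 0 0 0 0.15;-0.001 0 0 0 0 0 0.15;0 0 0 0 0 0 0.15;0 0 0 0 0 0 0.15"

```text
t: 6.63
position: [580.0, -12.5, 197.7]
eef_rot: [-179.9, -0.0, -134.5]
wrist_force: [-7.6, -1.9, 3.6]
finger_gap: 16.8
```

>>> carry_out --deltas "-0.001 0 0 0 0 0 0.15;-0.001 0 0 0 0 0 0.15;0 0 0 0 0 0 0.15;0 0 0 0 0 0 0.15"

```text
t: 6.97
position: [581.5, -11.1, 197.8]
eef_rot: [-179.9, -0.0, -134.5]
wrist_force: [-8.7, -1.9, 3.4]
finger_gap: 16.8
```

```bash
python3 crop.py a4; python3 - <<'E'
from h import *
S=snap('side')
a=np.radians(45.5);A=np.array([np.cos(a),np.sin(a),0])
K=np.array([577.4,-14.6,176])
for th in (1.3,1.4,1.5,1.57,1.65):
    e=K+60*(-np.cos(th)*A+np.array([0,0,np.sin(th)])); print(th,((proj(S,e)-[276,160])*5).round(0),((proj(S,K)-[276,160])*5).round(0))
E
```

```text
1.3 [233. 153.] [245. 258.]
1.4 [240. 145.] [245. 258.]
1.5 [247. 138.] [245. 258.]
1.57 [252. 134.] [245. 258.]
1.65 [257. 131.] [245. 258.]
```

View pics/a4.png

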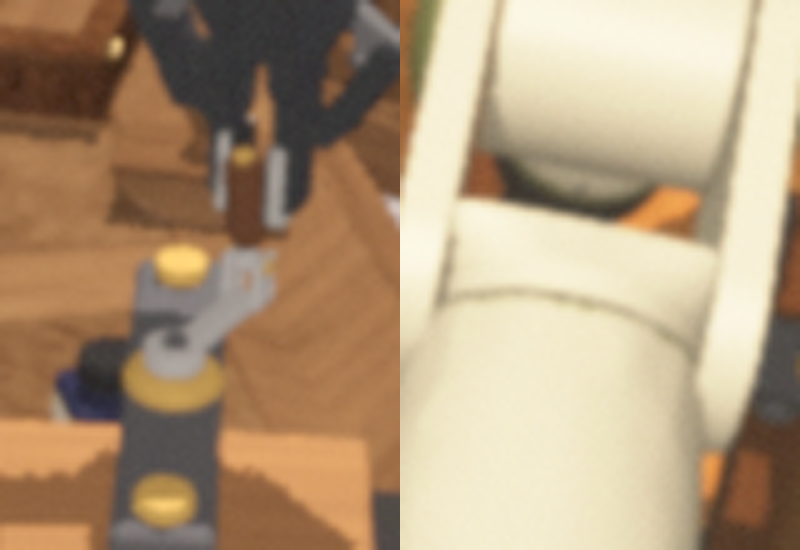

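>>> carry_out --deltas "-0.001 0 0 0 0 0 0.15;-0.001 0 0 0 0 0 0.15;0 0 0 0 0 0 0.15;0 0 0 0 0 0 0.15"

```text
t: 7.45
position: [582.9, -9.6, 197.7]
eef_rot: [-179.9, -0.0, -134.5]
wrist_force: [-8.2, -2.5, 3.1]
finger_gap: 16.7
```

>>> carry_out --deltas "-0.001 0 0 0 0 0 0.15;-0.001 0 0 0 0 0 0.15;0 0 0 0 0 0 0.15;0 0 0 0 0 0 0.15"

```text
t: 7.78
position: [584.2, -8.2, 197.6]
eef_rot: [-180.0, -0.0, -134.5]
wrist_force: [-7.0, -3.2, 3.5]
finger_gap: 16.3
```

```bash
python3 crop.py a5
```

```text
(no output)
```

View pics/a5.png

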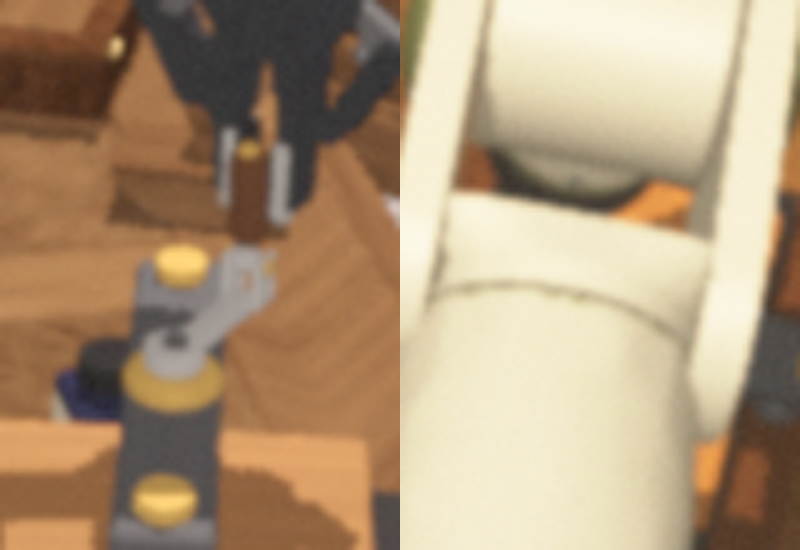

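>>> carry_out --deltas "0 0 0 0 0 0 0.4;0 0 0 0 0 0 0.4;0 0 0 0 0 0 0.4;0.005 0 0 0 0 0 0.4;0.0045 0 -0.003 0 0 0 0.4;0 0 0 0 0 0 0.4"

```text
t: 8.38
position: [577.6, -15.3, 200.0]
eef_rot: [-179.9, 0.0, -134.5]
wrist_force: [0.7, 0.1, -0.3]
finger_gap: 34.2
```

```bash
python3 crop.py a6
```

```text
(no output)
```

View pics/a6.png

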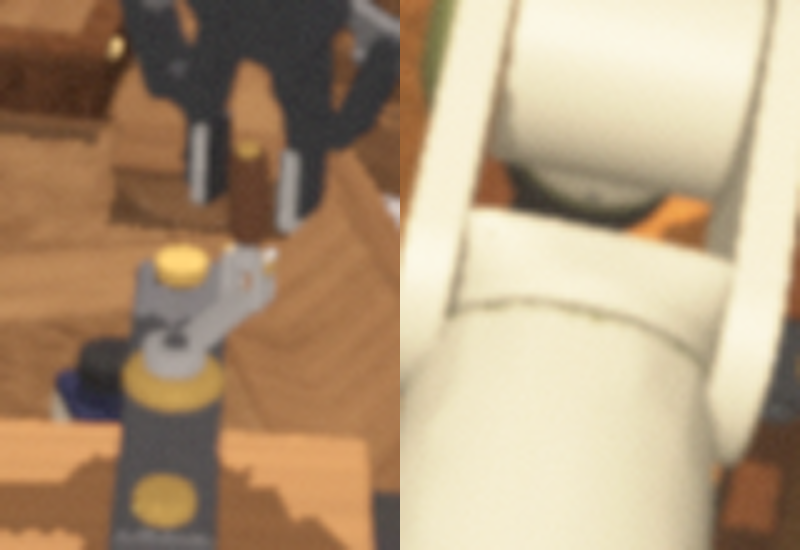

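>>> carry_out --deltas "0 0 0 0 0 0 0.15;0 0 0 0 0 0 0.15;0 0 0 0 0 0 0.15;0 0 0 0 0 0 0.15;0 0 0 0 0 0 0.15" --newtons 50

```text
t: 8.9
position: [577.8, -14.6, 199.5]
eef_rot: [-180.0, 0.0, -134.5]
wrist_force: [-2.0, -0.1, 3.0]
finger_gap: 16.4
```

>>> carry_out --deltas "-0.001 0 0 0 0 0 0.15;-0.001 0 0 0 0 0 0.15;0 0 0 0 0 0 0.15;0 0 0 0 0 0 0.15"

```text
t: 9.23
position: [578.4, -14.0, 199.4]
eef_rot: [180.0, -0.2, -134.5]
wrist_force: [-6.9, -4.2, 5.5]
finger_gap: 16.7
```

>>> carry_out --deltas "-0.001 0 0 0 0 0 0.15;-0.0005 0 0 0 0 0 0.15;0 0 0 0 0 0 0.15;0 0 0 0 0 0 0.15"

```text
t: 9.57
position: [578.7, -13.7, 199.4]
eef_rot: [179.9, -0.3, -134.5]
wrist_force: [-11.5, -8.2, 8.2]
finger_gap: 16.7
```

Outward force rises to about 14 N with almost no motion, so the handle is on its stop. I release to a loose cage for turning.

>>> carry_out --deltas "0 0 0 0 0 0 0.28;0 0 0 0 0 0 0.28;0 0 0 0 0 0 0.28;0 0 0 0 0 0 0.28;0 0 0 0 0 0 0.28"

```text
t: 9.98
position: [580.3, -11.9, 199.2]
eef_rot: [180.0, 0.0, -134.5]
wrist_force: [0.4, -0.3, 0.3]
finger_gap: 24.2
```

```bash
python3 crop.py b1; python3 - <<'E'
from h import *
S=snap('side','b1s.png')
im=cv2.imread('pics/b1s.png')[235:335,240:380]
cv2.imwrite('pics/b1p.png',cv2.resize(im,None,fx=5.7,fy=5.7,interpolation=2))
E
```

```text
(no output)
```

View pics/b1.png

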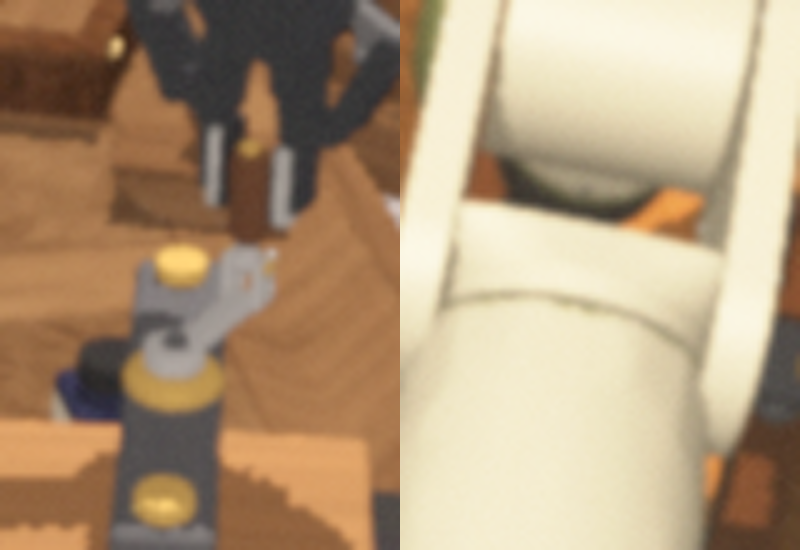

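View pics/b1p.png

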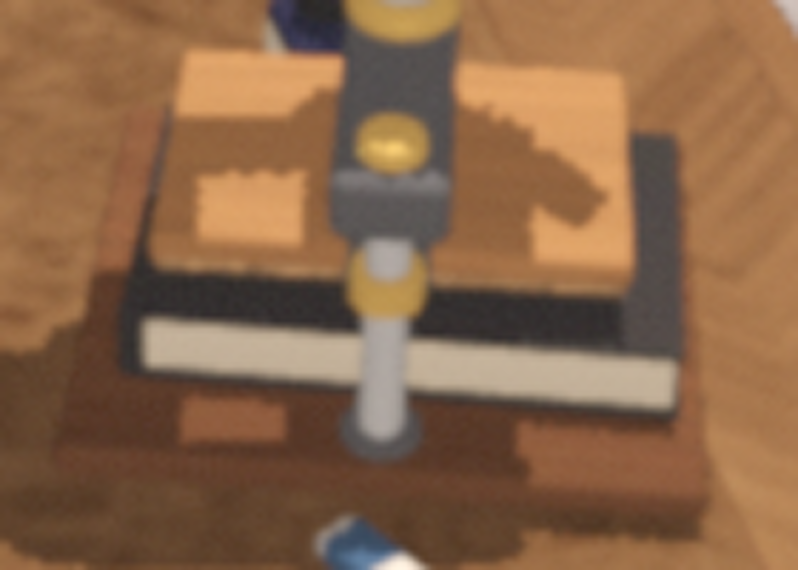

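```bash
python3 - <<'E'
from h import *
S=snap('side'); R,t,K=cam(S); c=-R.T@t
yaw=np.radians(-15.6); O=np.array([535.1,-57.8,0]); ey=np.array([-np.sin(yaw),np.cos(yaw),0]);ex=np.array([np.cos(yaw),np.sin(yaw),0])
def hit(crop,yp):
    uv=(np.array(crop)+.5)/5.7-.5+np.array([240,235]); d=R.T@np.linalg.inv(K)@np.array([*uv,1.]); s=(yp-(c-O)@ey)/(d@ey); X=c+s*d-O; return (X@ex).round(1),X[2].round(1)
for n,p,y in[('platen bot R',(620,294),-63),('platen bot mid',(480,285),-63),('platen bot L',(180,270),-63),('plat top R',(628,282),-63),('wood bottom mid',(480,275),-63),('book top edge R',(672,352),-71),('book bot R',(672,415),-71),('book top L',(130,318),-71),('bed',(700,497),-112)]: print(n,hit(p,y))
E
```

```text
platen bot R (np.float64(84.0), np.float64(67.8))
platen bot mid (np.float64(33.5), np.float64(68.0))
platen bot L (np.float64(-76.1), np.float64(66.6))
plat top R (np.float64(86.5), np.float64(73.4))
wood bottom mid (np.float64(33.2), np.float64(72.5))
book top edge R (np.float64(103.9), np.float64(49.2))
book bot R (np.float64(106.3), np.float64(20.0))
book top L (np.float64(-93.7), np.float64(49.4))
bed (np.float64(114.4), np.float64(18.1))
```

The platen underside measures about 67.5 mm, roughly 17 mm above the book (~2.2 rad). I start turning.

>>> carry_out --deltas "0.0035 -0.003 0 0 0 0 0.28;0.0004 -0.0048 0 0 0 0.08 0.28;0.0004 -0.0048 0 0 0 0.08 0.28;0.0004 -0.0048 0 0 0 0.08 0.28;0.0004 -0.0048 0 0 0 0.08 0.28"

```text
t: 10.6
position: [590.2, -32.3, 199.3]
eef_rot: [179.9, -0.0, -153.0]
wrist_force: [-3.1, 3.3, 1.8]
finger_gap: 23.8
```

```bash
cat > st.py <<'E'
from h import *
o=bot.get_obs(); p=np.array(o['position']); C=np.array([535.3,-57.5]); 
y=np.radians(o['eef_rot'][2]); tx=np.array([np.cos(y),np.sin(y)]); ty=np.array([np.sin(y),-np.cos(y)])
d=C-p[:2]; f=np.array(o['wrist_force'])
print('t',o['t'],'p',p.round(1),'rot',np.round(o['eef_rot'],1),'axis in tool',(d@tx).round(1),(d@ty).round(1),'F radial-in/tang(+y)',(f[:2]@tx).round(1),(f[:2]@ty).round(1),'fz',f[2].round(1),'gap',round(o['finger_gap'],1),'q6',round(o['q'][5]))
E
python3 st.py; python3 crop.py b2
```

```text
t 10.6 p [590.2 -32.3 199.3] rot [ 179.9   -0.  -153. ] axis in tool 60.3 2.5 F radial-in/tang(+y) 1.3 4.4 fz 1.8 gap 23.8 q6 -131
```

View pics/b2.png

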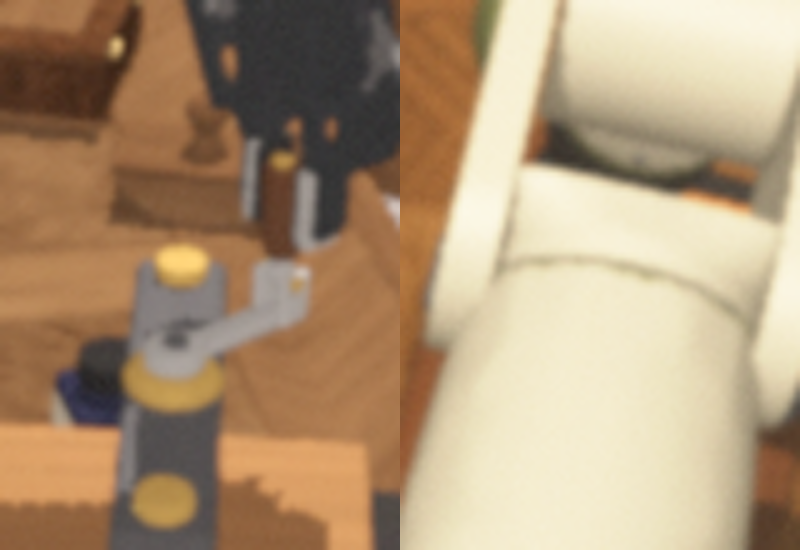

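The crank follows, with about 4.4 N tangential force and no radial load. I continue through the free travel.

>>> carry_out --deltas "0.0004 -0.0048 0 0 0 0.08 0.28;0.0004 -0.0048 0 0 0 0.08 0.28;0.0004 -0.0048 0 0 0 0.08 0.28;0.0004 -0.0048 0 0 0 0.08 0.28;0.0004 -0.0048 0 0 0 0.08 0.28"

```text
t: 11.12
position: [595.9, -55.3, 199.3]
eef_rot: [179.9, -0.0, -175.8]
wrist_force: [-1.3, 5.6, 0.8]
finger_gap: 24.1
```

```bash
python3 st.py
```

```text
t 11.1167 p [595.9 -55.3 199.3] rot [ 179.9   -0.  -175.8] axis in tool 60.6 2.3 F radial-in/tang(+y) 0.9 5.7 fz 0.8 gap 24.1 q6 -111
```

>>> carry_out --deltas "0.0004 -0.0048 0 0 0 0.08 0.28;0.0004 -0.0048 0 0 0 0.08 0.28;0.0004 -0.0048 0 0 0 0.08 0.28;0.0004 -0.0048 0 0 0 0.08 0.28;0.0004 -0.0048 0 0 0 0.08 0.28"

```text
t: 11.53
position: [592.2, -78.9, 199.4]
eef_rot: [179.9, 0.0, 161.3]
wrist_force: [0.8, 5.2, 1.4]
finger_gap: 24.1
```

```bash
python3 st.py; python3 crop.py b3
```

```text
t 11.5333 p [592.2 -78.9 199.4] rot [179.9   0.  161.3] axis in tool 60.8 2.0 F radial-in/tang(+y) 0.9 5.2 fz 1.4 gap 24.1 q6 -90
```

View pics/b3.png

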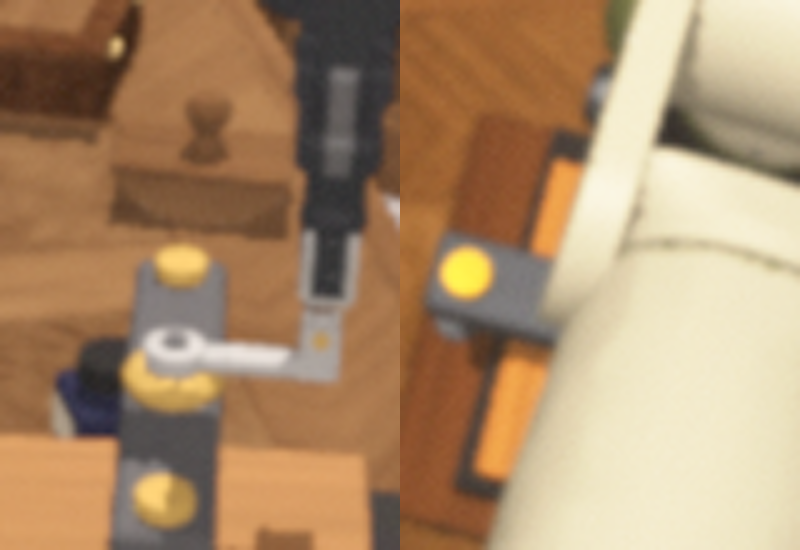

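>>> carry_out --deltas "0.0005 -0.0048 0 0 0 0.08 0.28;0.0005 -0.0048 0 0 0 0.08 0.28;0.0005 -0.0048 0 0 0 0.08 0.28;0.0005 -0.0048 0 0 0 0.08 0.28"

```text
t: 11.97
position: [582.4, -95.5, 199.4]
eef_rot: [179.9, 0.1, 143.1]
wrist_force: [3.4, 4.1, -0.5]
finger_gap: 24.0
```

```bash
python3 st.py; python3 - <<'E'
from h import *
S=snap('side','b4s.png')
im=cv2.imread('pics/b4s.png')[235:335,240:380]
cv2.imwrite('pics/b4p.png',cv2.resize(im,None,fx=5.7,fy=5.7,interpolation=2))
E
```

```text
t 11.9667 p [582.4 -95.5 199.4] rot [1.799e+02 1.000e-01 1.431e+02] axis in tool 60.5 2.0 F radial-in/tang(+y) -0.2 5.3 fz -0.5 gap 24.0 q6 -74
```

View pics/b4p.png

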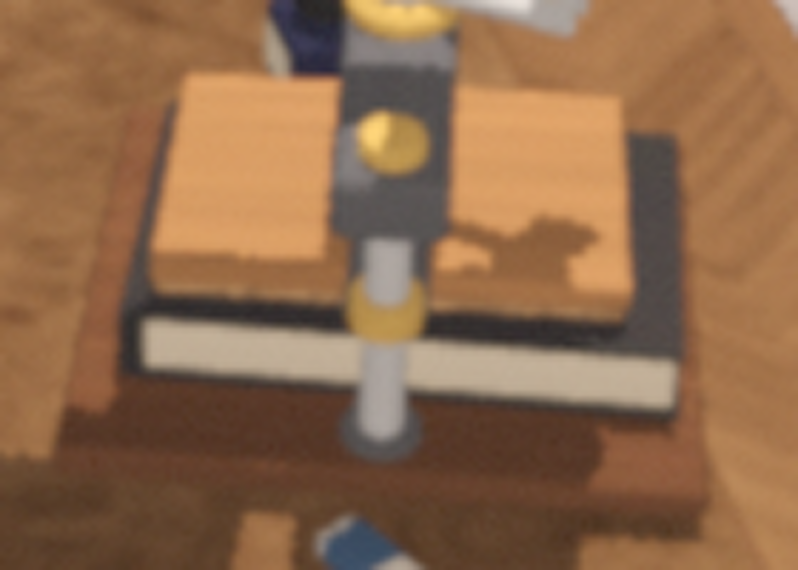

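About 1.44 rad have been turned, and the platen's lower edge has gone from row ~292 to ~318. About 5–6 mm remain. A bit more free travel, then small steps.

>>> carry_out --deltas "0.0004 -0.0036 0 0 0 0.06 0.28;0.0004 -0.0036 0 0 0 0.06 0.28;0.0004 -0.0036 0 0 0 0.06 0.28;0.0004 -0.0036 0 0 0 0.06 0.28"

```text
t: 12.35
position: [571.7, -105.2, 199.4]
eef_rot: [179.9, 0.1, 129.4]
wrist_force: [4.5, 3.1, -0.6]
finger_gap: 23.9
```

```bash
python3 st.py
```

```text
t 12.35 p [ 571.7 -105.2  199.4] rot [1.799e+02 1.000e-01 1.294e+02] axis in tool 59.9 2.1 F radial-in/tang(+y) -0.5 5.5 fz -0.6 gap 23.9 q6 -61
```

>>> carry_out --deltas "0.0002 -0.0018 0 0 0 0.03 0.28;0.0002 -0.0018 0 0 0 0.03 0.28;0.0002 -0.0018 0 0 0 0.03 0.28"

```text
t: 12.6
position: [567.1, -108.1, 199.4]
eef_rot: [179.9, 0.1, 124.3]
wrist_force: [4.0, 2.6, -1.1]
finger_gap: 24.3
```

```bash
python3 st.py
```

```text
t 12.6 p [ 567.1 -108.1  199.4] rot [1.799e+02 1.000e-01 1.243e+02] axis in tool 59.7 2.2 F radial-in/tang(+y) -0.1 4.8 fz -1.1 gap 24.3 q6 -57
```

>>> carry_out --deltas "0.0002 -0.0018 0 0 0 0.03 0.28;0.0002 -0.0018 0 0 0 0.03 0.28;0.0002 -0.0018 0 0 0 0.03 0.28"

```text
t: 12.85
position: [562.3, -110.5, 199.4]
eef_rot: [179.9, 0.1, 119.2]
wrist_force: [4.0, 1.5, -1.9]
finger_gap: 23.9
```

```bash
python3 st.py
```

```text
t 12.85 p [ 562.3 -110.5  199.4] rot [1.799e+02 1.000e-01 1.192e+02] axis in tool 59.5 2.3 F radial-in/tang(+y) -0.7 4.3 fz -1.9 gap 23.9 q6 -52
```

>>> carry_out --deltas "0.0001 -0.0018 0 0 0 0.03 0.28;0.0001 -0.0018 0 0 0 0.03 0.28"

```text
t: 13.02
position: [559.0, -112.1, 199.3]
eef_rot: [179.9, 0.1, 115.7]
wrist_force: [3.8, 1.3, -0.8]
finger_gap: 24.0
```

```bash
python3 st.py
```

```text
t 13.0167 p [ 559.  -112.1  199.3] rot [1.799e+02 1.000e-01 1.157e+02] axis in tool 59.5 2.3 F radial-in/tang(+y) -0.5 4.0 fz -0.8 gap 24.0 q6 -49
```

>>> carry_out --deltas "0.0001 -0.0018 0 0 0 0.03 0.28;0.0001 -0.0018 0 0 0 0.03 0.28"

```text
t: 13.18
position: [555.7, -113.4, 199.4]
eef_rot: [179.9, 0.1, 112.3]
wrist_force: [5.7, 2.2, -1.6]
finger_gap: 23.5
```

```bash
python3 st.py
```

```text
t 13.1833 p [ 555.7 -113.4  199.4] rot [1.799e+02 1.000e-01 1.123e+02] axis in tool 59.5 2.3 F radial-in/tang(+y) -0.1 6.1 fz -1.6 gap 23.5 q6 -46
```

>>> carry_out --deltas "0.0001 -0.0018 0 0 0 0.03 0.28;0.0001 -0.0018 0 0 0 0.03 0.28"

```text
t: 13.35
position: [552.5, -114.5, 199.4]
eef_rot: [179.9, 0.1, 108.9]
wrist_force: [6.2, 1.5, -2.0]
finger_gap: 24.0
```

```bash
python3 st.py;  python3 - <<'E'
from h import *
S=snap('side','b5s.png')
im=cv2.imread('pics/b5s.png')[235:335,240:380]
cv2.imwrite('pics/b5p.png',cv2.resize(im,None,fx=5.7,fy=5.7,interpolation=2))
E
```

```text
t 13.35 p [ 552.5 -114.5  199.4] rot [1.799e+02 1.000e-01 1.089e+02] axis in tool 59.5 2.1 F radial-in/tang(+y) -0.6 6.4 fz -2.0 gap 24.0 q6 -43
```

View pics/b5p.png

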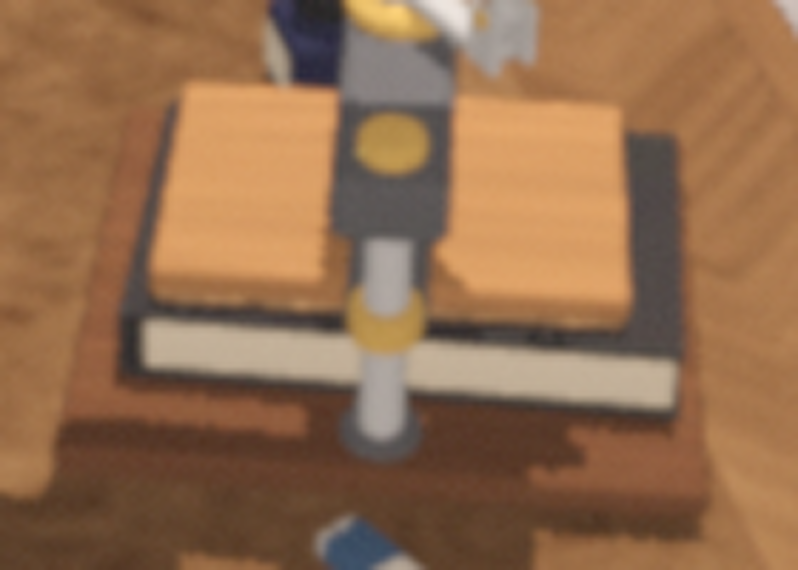

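The platen's lower edge is now at row ~327 with only a thin dark line of cover above the pages at ~340, so it is nearly on the book. I switch to finer steps.

>>> carry_out --deltas "0.0001 -0.0012 0 0 0 0.02 0.28;0.0001 -0.0012 0 0 0 0.02 0.28"

```text
t: 13.57
position: [550.4, -115.0, 199.4]
eef_rot: [179.8, 0.1, 106.6]
wrist_force: [8.2, 1.9, -3.3]
finger_gap: 24.2
```

```bash
python3 st.py
```

```text
t 13.5667 p [ 550.4 -115.   199.4] rot [1.798e+02 1.000e-01 1.066e+02] axis in tool 59.4 1.9 F radial-in/tang(+y) -0.5 8.4 fz -3.3 gap 24.2 q6 -40
```

>>> carry_out --deltas "0.0001 -0.0012 0 0 0 0.02 0.28;0.0001 -0.0012 0 0 0 0.02 0.28"

```text
t: 13.73
position: [548.2, -115.5, 199.4]
eef_rot: [179.8, 0.1, 104.3]
wrist_force: [9.2, 2.2, -2.8]
finger_gap: 23.8
```

```bash
python3 st.py
```

```text
t 13.7333 p [ 548.2 -115.5  199.4] rot [1.798e+02 1.000e-01 1.043e+02] axis in tool 59.4 1.8 F radial-in/tang(+y) -0.2 9.4 fz -2.8 gap 23.8 q6 -38
```

>>> carry_out --deltas "0.0001 -0.0012 0 0 0 0.02 0.28;0.0001 -0.0012 0 0 0 0.02 0.28"

```text
t: 13.9
position: [546.1, -115.9, 199.5]
eef_rot: [179.8, 0.1, 102.0]
wrist_force: [11.2, 1.9, -3.3]
finger_gap: 23.9
```

```bash
python3 st.py
```

```text
t 13.9 p [ 546.1 -115.9  199.5] rot [1.798e+02 1.000e-01 1.020e+02] axis in tool 59.4 1.6 F radial-in/tang(+y) -0.5 11.3 fz -3.3 gap 23.9 q6 -36
```

Tangential force rose 6.4, 8.4, 9.4, 11.3 N as the platen bore down, about 35–40 N on the book, which is inside the 9–12 N window. I stop here, back off and lift away.

>>> carry_out --deltas "0 0.0015 0 0 0 0 0.4;0 0.0015 0 0 0 0 0.4;0 0 0 0 0 0 0.4;0 0 0 0 0 0 0.4"

```text
t: 14.23
position: [547.4, -115.5, 199.2]
eef_rot: [-180.0, 0.0, 101.9]
wrist_force: [0.7, 0.3, -0.3]
finger_gap: 33.9
```

```bash
python3 st.py; python3 crop.py c1
```

```text
t 14.2333 p [ 547.4 -115.5  199.2] rot [-180.     0.   101.9] axis in tool 59.2 0.1 F radial-in/tang(+y) 0.2 0.8 fz -0.3 gap 33.9 q6 -36
```

View pics/c1.png

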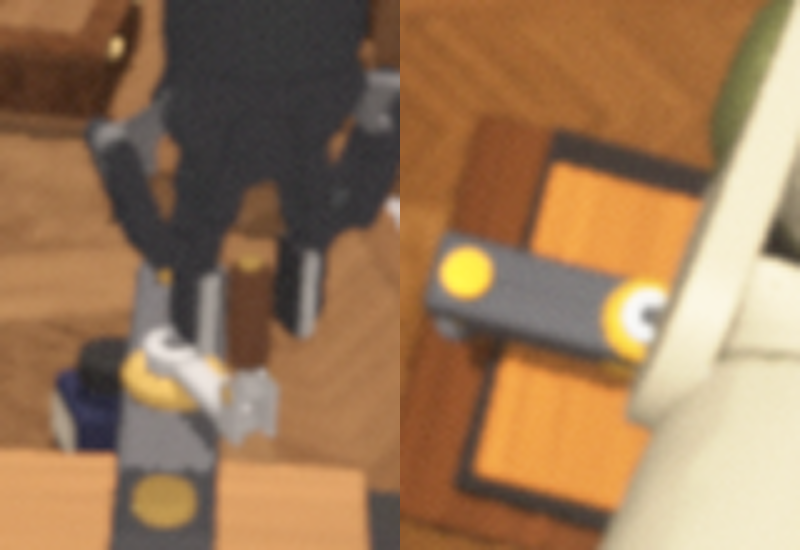

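>>> carry_out --deltas "0 0 0 0 0 0 0.5;0 0 0 0 0 0 0.5;0 0 -0.01 0 0 0 0.5;0 0 -0.03 0 0 0 0.5;0 0 -0.03 0 0 0 0.5;0 0 -0.03 0 0 0 0.5;0.0 0 -0.02 0 0 0 0.5;0.03 0 0 0 0 0 0.5;0 0 0 0 0 0 0.5;0 0 0 0 0 0 0.5"

```text
t: 15.17
position: [541.2, -85.3, 320.3]
eef_rot: [179.9, 0.0, 101.8]
wrist_force: [-0.4, 0.1, 0.3]
finger_gap: 42.7
```

```bash
python3 st.py; python3 - <<'E'
from h import *
S=snap('side','c2s.png');T=snap('top')
im=cv2.imread('pics/c2s.png')[165:345,200:400]
cv2.imwrite('pics/c2p.png',cv2.resize(im,None,fx=3.3,fy=3.3,interpolation=2))
for n in('axis','knuckle','grip','eraser','ink_bottle','card_case','book'):
    r=optics.spot_point(S,n); 
    z={'axis':162,'knuckle':176,'grip':210,'book':20}.get(n,0)
    print(n,[(np.round(x['at'],1),round(x['score'],2),onplane(S,x['at'],z).round(0)) for x in r[:1]])
E
```

```text
t 15.1667 p [541.2 -85.3 320.3] rot [179.9   0.  101.8] axis in tool 28.4 -0.1 F radial-in/tang(+y) 0.2 -0.4 fz 0.3 gap 42.7 q6 -33
axis [(array([310.3, 229.1]), 0.77, array([535., -58., 162.]))]
knuckle [(array([325., 236.]), 0.77, array([ 552., -110.,  176.]))]
grip [(array([326.9, 222.8]), 0.45, array([ 552., -116.,  210.]))]
eraser [(array([305.4, 331. ]), 0.61, array([ 501., -183.,    0.]))]
ink_bottle [(array([299.1, 248.7]), 0.62, array([552., 110.,   0.]))]
card_case [(array([239.7, 362.1]), 0.93, array([ 361., -242.,    0.]))]
book [(array([310.7, 282.6]), 0.89, array([542., -56.,  20.]))]
```

View pics/c2p.png

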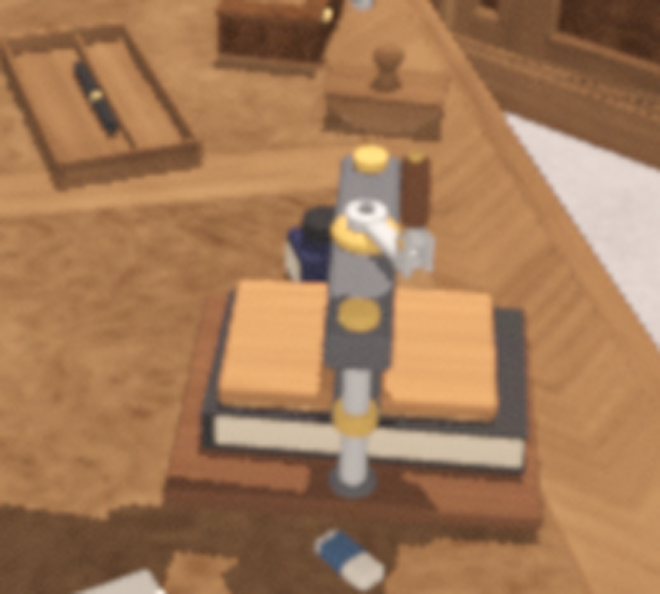

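```bash
python3 -c "
from station import bot
print(bot.sign_off())"
```

```text
the job is handed in; nothing more can be done
None
```

I swung the press handle fully up, turned the crank clockwise until the platen bore on the book, and handed the job in at about 15 s of the 64 s.

- **Handle:** I pinched the folded grip and swung it up. The 20 N grip slid along the sleeve just short of upright, so I re-gripped at 50 N and pushed to the stop. There the outward force rose to about 14 N with almost no further motion.
- **Crank:** I turned it about 2.16 rad with a loose cage round the grip. In free travel the sideways force was about 4–6 N. On the book it climbed through 8.4 and 9.4 to 11.3 N, and I stopped there. By the figures you gave, that is roughly 40 N on the book, above firm (20 N) and well below bruising (90 N).
- **Last checks:** The final side picture shows the handle upright, the platen down on the book and the arm clear, with the wrist force near 0. The press, ink bottle, eraser, card case and book look undisturbed.
- **Disagreement:** The networks' positions for the eraser, ink bottle and book shifted by about 10–15 mm between the first and last pictures. The robot never went near the eraser or bottle and never touched the book. I put this down to detector noise, but I did not measure them again another way.

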